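Dial open the dongle lock box with the worn combination lock

TASK

Unlock and open the grey steel lock box on the bench. Turn its combination dial right (clockwise) to 12, without overshooting it, then back left towards 20; the lock is worn and its last number has drifted by up to four divisions either way, so go slowly and feel for it: the bolt drops in and the dial then stops dead. Do not wrench the dial against that stop or heave at the lid while it is still bolted; once the bolt has dropped, raise the lid by its handle until it stands well open by itself (past 50 degrees), and leave the things round the box where they lie.

Things in the scene. Friction and masses are not known exactly. Their poses are not given: they have to be found in the camera images.
- lock_box: grey sheet-steel box screwed to the bench, 180 mm deep (x), 270 mm wide (y), 85 mm high; origin under its middle, x to its back (hinge side), y to its left, z up. Left part (y = 0.022 to 0.136): closed lock housing with a flat top 85 mm up, carrying the dial. Right part (y = -0.135 to 0.020): compartment under the lid. It cannot move.
- dial (a joint): black dial disc, 96 mm diameter, flat on the lock housing (top 94 mm above the bench), with a fluted round knob, 48 mm diameter, top 119 mm up. Value in rad: 0 with the dial's 0 at the index, growing as it turns left (counter-clockwise from above), 0.1571 a division: number = value / 0.1571. Starts at 20 to 27; turns without end, stays where left; turning it freely takes about 0.1 N m.
- dial_zero (a point): the 0 of the dial, near the disc's edge (42 mm from the axis). The dial has 40 divisions: white lines, longer every 5, longest every 10, numbered clockwise round the disc as seen from above; 0 has a white diamond, 10 one dot, 20 two dots, 30 three dots.
- dial_index (a point): the black index mark on the dial's fixed aluminium bezel (110 mm diameter), 51 mm from the dial's axis on its back (+x) side; the division that stands at it is the number set.
- dial_grip (a point): point on the dial's axis, 116 mm above the bench, 3 mm below the knob's top: with the TCP (19 mm behind the fingertips) here the tips clear the disc by 3 mm. In the lock box's frame (0, 0.080, 0.116).
- lock_housing (a point): housing top at the dial's axis. First wheel inside: loose, carried by the dial's pin with 2.3 rad of play; turning right to the first number sets it (leave it within 1 division of 12; if overshot, turn left over 2.3 rad beyond 12, then right to 12 again). Last wheel: fast on the spindle but crept; its gate comes at a reading of 16 to 24. With both gates in line a sprung bolt drops in.
- spindle: the dial's steel spindle with the last wheel, hidden in the housing, turning with the dial; origin on its axis 88 mm above the bench, z up. As the bolt drops it may kick the dial left (under 0.4 N m); up to 0.8 division further left the dial stops dead. It is then held between two stops 0.8 division apart; easing back 0.05 rad unloads it. 18 N of the bolt on the wheel is about 0.5 N m at the knob.
- lid: grey steel lid over the right part, 184 x 152 x 3 mm, about 0.5 kg, top 85.5 mm up when shut, hinged along its back. Origin on the hinge line at mid-width (lock box frame 0.0925, -0.056, 0.0835); axes equal the lock box's when shut; z tilts back as it opens, up to 1.75 rad. The stiff hinge holds it where it is left; raising takes about 8 N at the handle.
- lid_handle (a point): middle of the lid's handle, a round steel bar of 9 mm diameter, 60 mm long, parallel to the hinge (along the lock box's y), 36 mm clear above the lid near its front edge: at (-0.160, 0, 0.038) in the lid's frame.
- keeper: steel hook under the lid, hidden inside, which the bolt holds down while the lid is locked; moves with the lid and has the lid's origin and axes. It has 1.5 mm of play; 40 N on it is about 23 N of pull at the handle beyond what raises the lid.
- tweezers: plain steel tweezers lying on the bench left of the lock box, 12 x 120 x 10 mm, origin under the middle; loose, to be left alone
- flat_tin: flat closed tin with a red lid, 52 x 82 x 27 mm, behind the lock box, origin under the middle; loose, to be left alone
- side_cutters: cutting pliers, 51 x 150 x 12 mm, on the bench right of the lock box near the front edge, origin under the middle; loose, to be left alone
- connector_block: grey terminal strip, 18 x 60 x 17 mm, farther right near the front edge, origin under the middle; loose, to be left alone

How it is judged:
On the way, in this order (a step that is already met when the one before it is completed fails the run):
1. the dial is turned right to 12 (within one division) (value of joint dial between 1.73 and 2.04 rad), for 0.1 s.
2. the dial is turned back left towards the last number (past 15), the lid still shut (value of joint dial above 2.38 rad and angle between lid's own z axis and vertical below 0.1 rad), for 0.1 s.
At the end, for the whole second after the job is handed in: the lid stands open by itself by more than 50 degrees (0.87 rad) and is at rest, with the dial still at the caught last number (reading between 15.2 and 24.8) (angle between lid's own z axis and vertical above 0.87 rad and angular speed of lid below 0.05 rad/s and value of joint dial between 2.38 and 3.9 rad); the robot touches nothing.
It fails at once if the dial is wrenched against the bolt (contact force between spindle and anything else above 18 N).
It fails at once if the lid is heaved at while still bolted (contact force between keeper and anything else above 40 N).
It fails at once if one of the loose things round the box is pushed away by more than 20 mm (distance of any of tweezers, flat_tin, side_cutters, connector_block from where it was at the start of the episode above 0.02 m).
It also fails if it takes over 72 s, if anything falls off the work surface, if the arm or the gripper's body presses on something with over 40 N, if the wrist force passes 120 N, or if a joint passes its speed limit or range.

ROBOT

A 6-joint arm with a two-finger parallel gripper is mounted at the origin on a cart in front of the work surface, level with it; the furniture and walls round the work are solid. World frame = base frame: x ahead of the robot, y to its left, z up, the work surface at z = 0. Lengths are in m, angles in rad, forces in N, time in s.
With the tool pointing down it reaches from about 0.2 to 0.875 m from the base axis. Payload 3.4 kg.
Tool frame: the origin (TCP) lies between the finger pads, 19 mm behind the fingertips; this is the grasp point; z points along the fingers, y is the line along which they close (so a half turn about z gives the same grasp; the last joint's range is limited). The gripper opens to 94 mm and grips with 3 to 60 N. Pads are 16 mm wide; open, the fingers measure 119 mm over their backs; the gripper's body (75 mm by 177 mm) begins 78 mm behind the grasp point.
Start: joints at [1.027, 0.276, 1.505, -0, 1.361, -0.121], TCP at [0.236, 0.524, 0.224] pointing down, gripper open.
Joint ranges: [-2.89, 2.89], [-0.75, 2.08], [0.22, 2.7], [-1.18, 4.32], [0.11, 2.71], [-2.7, 2.7]. Speed limits (rad/s): [2.57, 2.57, 3.14, 3.14, 3.14, 3.14].

INTERFACE

Orientations are given as a unit quaternion [w, x, y, z].
In Python, from plant import r, gripper_to, inverse_kinematics, vision, models, telemetry gives the robot as it stands. Calls block until the motion is done:
- r.move_to(position, orientation): joint-space move of the TCP to a pose.
- r.move_l(position, rot=None, vel=0.15, guard=None): straight line of the TCP; rot=None keeps the orientation; vel is the mean speed in m/s. With guard (N) it stops when the force on the tool has changed by that much, and returns True; else False.
- r.movej(angles): joint-space move.
- gripper_to(opening, f_grip=None): finger opening in m; f_grip is the grip in N (None keeps the last); returns when the fingers have stopped.
- r.hold(seconds).
- inverse_kinematics(position, orientation): joint angles nearest the present ones, or None.
- vision.snapshot(name): name is "scene" or "top" or "wrist"; returns the picture (480x640x3 uint8, red, green, blue); there is no depth.
- vision.get_calibration(name): a dict with "fx", "fy", "cx", "cy" (pixels), "position" and "orientation" of the camera in the world. Camera axes: x right, y down, z forward; pixel columns grow to the right and rows downward; lengths in m; the calibration is good to about 2 mm. A picture is of the moment at which its call begins: read the wrist's pose just before it. get_calibration takes no time and is no camera call; for the wrist camera it gives the pose at the moment of the call.
A pose or a line that the arm cannot do raises r.PlanningError and nothing moves.
- r.sign_off(): hands the job in; it is judged then, once.
Trained networks look in the newest picture that a camera, given by its name, has taken for a name from the list of things; names that differ only in an ending like _2 or _b are one class to them, and where a whole thing is asked for, a point or a joint stands for the part that bears it (a point fixed in the world has none). Each returns a list of dicts, best first, with "score" (0 to 1); they miss things now and then, are a little off and sometimes report something else, mostly with a low value. They report only what shows in the picture. A call takes as long as a camera call.
- models.boxes_of(thing, camera): "at" ([x, y, z] in m, in world coordinates, good to about 4 mm: the middle of the surface that is visible of it).
- models.regions_of(thing, camera): "pixels" (480x640 bool, what is visible of it).
- models.mark_of(thing, camera): "at" ([x, y, z] in m, in world coordinates, good to about 4 mm: a listed point, or the origin of a listed thing).
Readings, each from a call of its own:
- telemetry.current_t(): time.
- telemetry.current_joints(): joint angles.
- telemetry.current_dq(): joint speeds.
- telemetry.current_joint_efforts(): joint torques, N m.
- telemetry.current_ee_pos(): TCP position.
- telemetry.current_tool_rot(): TCP orientation.
- telemetry.current_wrist_force(): force on the tool from outside, world axes, zero at the start.
- telemetry.current_torque(): the same for the moment, N m.
- telemetry.current_opening(): finger opening in m.
- telemetry.current_finger_force(): force on a finger pad.
Only numpy, scipy, OpenCV 4.12 (cv2) and the standard library are available. Lean on these libraries where they do the work, as an engineer would, in place of code of your own. Each camera call takes 0.05 s, during which the arm holds its last target. There are 200 camera calls.

## Working session

There is one attempt and no reset: what is moved stays moved. The work goes in short steps, each a Python script; the robot and the scene stay as the last script left them, time stands still between calls to the robot, and variables do not carry over. Pictures are saved under pics/ and viewed, at most 10 in all, crops included, and the job is handed in when it is done.

```bash
ls; mkdir -p pics
python3 - <<'E'
from plant import r, gripper_to, inverse_kinematics, vision, models, telemetry as t
import cv2,numpy as np
for c in ("top","scene"):
    im=vision.snapshot(c); cv2.imwrite(f"pics/{c}0.png",im[:,:,::-1])
    print(c,{k:np.round(v,3) for k,v in vision.get_calibration(c).items()})
    for n in ("lock_box","dial_zero","dial_index","dial_grip","lock_housing","lid_handle","lid"):
        print(n,[(np.round(d["at"],4).tolist(),round(d["score"],2)) for d in models.mark_of(n,c)[:2]])
for n in ("tweezers","flat_tin","side_cutters","connector_block"):
    print(n,[(np.round(d["at"],4).tolist(),round(d["score"],2)) for d in models.mark_of(n,"top")[:1]])
print(t.current_t(),t.current_tool_rot(),t.current_opening())
E
```

```text
pics
top {'fx': np.float64(506.727), 'fy': np.float64(506.727), 'cx': np.float64(323.398), 'cy': np.float64(247.27), 'position': array([ 0.393, -0.076,  1.244]), 'orientation': array([ 0.058, -0.699,  0.711, -0.043])}
lock_box [([0.5218, 0.1541, 0.0011], 0.91)]
dial_zero [([0.4836, 0.1987, 0.0966], 0.94), ([0.5222, 0.1529, -0.0038], 0.25)]
dial_index [([0.5611, 0.2462, 0.0864], 0.66)]
dial_grip [([0.5072, 0.2344, 0.1173], 0.88)]
lock_housing [([0.5126, 0.2305, 0.0842], 0.66)]
lid_handle [([0.4678, 0.086, 0.1252], 0.58)]
lid [([0.6247, 0.117, 0.0852], 0.82)]
scene {'fx': np.float64(543.471), 'fy': np.float64(543.471), 'cx': np.float64(319.435), 'cy': np.float64(242.409), 'position': array([-0.3  , -0.792,  1.014]), 'orientation': array([-0.393,  0.816, -0.382,  0.185])}
lock_box [([0.5269, 0.152, 0.0017], 0.65), ([0.4414, -0.264, -0.001], 0.17)]
dial_zero [([0.4853, 0.2019, 0.0923], 0.71)]
dial_index [([0.5579, 0.2454, 0.0879], 0.88)]
dial_grip [([0.5065, 0.232, 0.1126], 0.74), ([0.4478, -0.4245, 0.0002], 0.53)]
lock_housing [([0.508, 0.2355, 0.08], 0.6)]
lid_handle [([0.4696, 0.0883, 0.1223], 0.95)]
lid [([0.6216, 0.1174, 0.0814], 0.58)]
tweezers [([0.4392, -0.2658, -0.0002], 0.75)]
flat_tin [([0.6797, 0.1246, -0.0016], 0.84)]
side_cutters [([0.4396, -0.2641, 0.0006], 0.78)]
connector_block [([0.4479, -0.4203, -0.0008], 0.56)]
1.0 [1.02836797e-05 2.09846805e-01 9.77734277e-01 3.63578508e-05] 0.09381964206703508
```

```bash
cat > h.py <<'E'
from plant import r, gripper_to, inverse_kinematics, vision, models, telemetry as t
import cv2,numpy as np
from scipy.spatial.transform import Rotation as R
def down(yaw):  # tool z down, tool y along world angle yaw+pi/2 (tool x along yaw)
    x=np.array([np.cos(yaw),np.sin(yaw),0]); z=np.array([0,0,-1.]); y=np.cross(z,x)
    return R.from_matrix(np.stack([x,y,z],1)).as_quat(scalar_first=True)
def marks(cam,names):
    return {n:[(np.round(d["at"],4).tolist(),round(d["score"],2)) for d in models.mark_of(n,cam)[:2]] for n in names}
E
python3 - <<'E'
from h import *
P=[.508,.233,.26]
for y in np.arange(-3,3.2,.5):
    q=inverse_kinematics(P,down(y)); print(round(y,2),None if q is None else np.round(q,2))
r.move_to([.46,.20,.30],down(0.21))
print(t.current_t(),{k:np.round(v,3) for k,v in vision.get_calibration("wrist").items()})
im=vision.snapshot("wrist"); cv2.imwrite("pics/w1.png",im[:,:,::-1])
print(marks("wrist",("lock_box","dial_zero","dial_index","dial_grip","lid_handle","lid")))
E
```

```text
-3.0 [ 0.31  0.23  1.48 -0.    1.43 -1.41]
-2.5 [ 0.31  0.23  1.48 -0.    1.43 -1.91]
-2.0 [ 0.31  0.23  1.48 -0.    1.43 -2.41]
-1.5 None
-1.0 None
-0.5 [ 0.31  0.23  1.48 -0.    1.43  2.38]
0.0 [ 0.31  0.23  1.48 -0.    1.43  1.88]
0.5 [ 0.31  0.23  1.48 -0.    1.43  1.38]
1.0 [ 0.31  0.23  1.48 -0.    1.43  0.88]
1.5 [ 0.31  0.23  1.48 -0.    1.43  0.38]
2.0 [ 0.31  0.23  1.48 -0.    1.43 -0.12]
2.5 [ 0.31  0.23  1.48 -0.    1.43 -0.62]
3.0 [ 0.31  0.23  1.48 -0.    1.43 -1.12]
2.5417 {'fx': np.float64(355.066), 'fy': np.float64(355.066), 'cx': np.float64(316.079), 'cy': np.float64(244.299), 'position': array([0.531, 0.214, 0.461]), 'orientation': array([ 0.098,  0.772, -0.623, -0.079])}
{'lock_box': [([0.526, 0.1533, 0.0016], 0.74)], 'dial_zero': [([0.4832, 0.1959, 0.0923], 0.93)], 'dial_index': [([0.5631, 0.2437, 0.0824], 0.77)], 'dial_grip': [([0.5098, 0.2355, 0.1155], 0.8)], 'lid_handle': [([0.4685, 0.0862, 0.1237], 0.68), ([0.5093, 0.2351, 0.1166], 0.42)], 'lid': [([0.6228, 0.1168, 0.0903], 0.83)]}
```

View pics/w1.png

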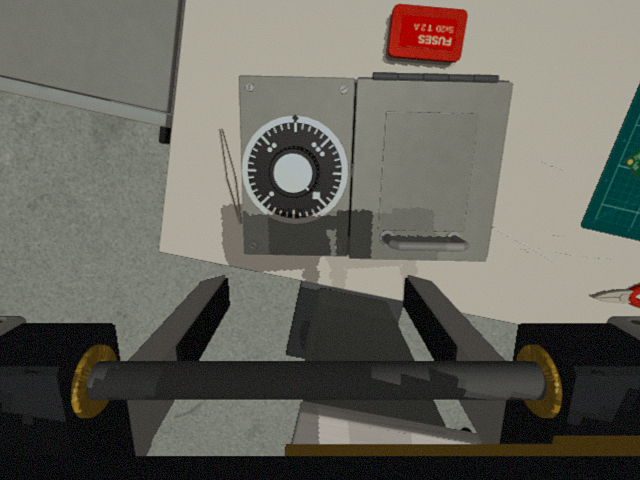

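View pics/top0.png

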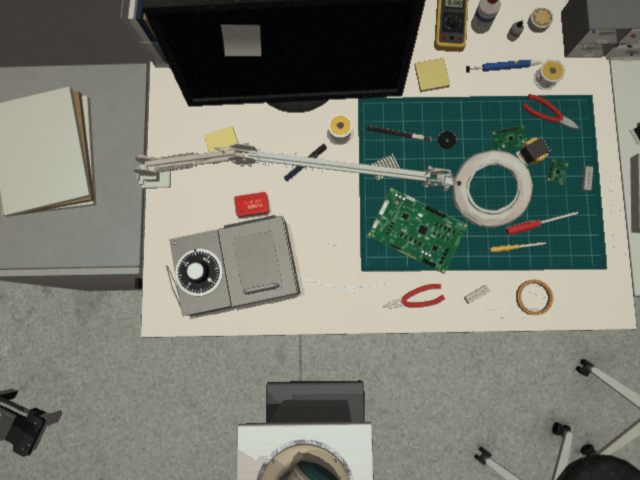

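```bash
cat >> h.py <<'E'
def rectify(img,cal,c,yaw,z,half=.07,S=600):
    """top view of plane z, centred at c; box x up, box y left"""
    Rc=R.from_quat(cal["orientation"],scalar_first=True).as_matrix()
    u=np.linspace(-half,half,S); U,V=np.meshgrid(u,u)   # U right(-y) V down(-x)
    bx,by=-V,-U
    W=np.stack([c[0]+bx*np.cos(yaw)-by*np.sin(yaw),c[1]+bx*np.sin(yaw)+by*np.cos(yaw),np.full_like(bx,z)],-1)
    p=(W-cal["position"])@Rc
    mx=cal["fx"]*p[...,0]/p[...,2]+cal["cx"]; my=cal["fy"]*p[...,1]/p[...,2]+cal["cy"]
    return cv2.remap(img,mx.astype(np.float32),my.astype(np.float32),cv2.INTER_LINEAR)
E
python3 - <<'E'
from h import *
from scipy.optimize import least_squares
# pose fit of box from marks
L={"dial_grip":(0,.08),"dial_index":(.051,.08),"lid_handle":(-.0675,-.056),"lid":(.0925,-.056),"lock_box":(0,0)}
M=[("dial_grip",(.5072,.2344)),("dial_grip",(.5065,.232)),("dial_grip",(.5098,.2355)),("dial_index",(.5611,.2462)),("dial_index",(.5579,.2454)),("dial_index",(.5631,.2437)),
("lid_handle",(.4678,.086)),("lid_handle",(.4696,.0883)),("lid_handle",(.4685,.0862)),("lid",(.6247,.117)),("lid",(.6216,.1174)),("lid",(.6228,.1168)),("lock_box",(.5218,.1541)),("lock_box",(.526,.1533)),("lock_box",(.5269,.152))]
rot=lambda a:np.array([[np.cos(a),-np.sin(a)],[np.sin(a),np.cos(a)]])
f=lambda p:np.concatenate([rot(p[2])@L[n]+p[:2]-m for n,m in M])
s=least_squares(f,[.52,.15,.2],loss="soft_l1",f_scale=.003); p=s.x
print(p,np.sqrt(np.mean(s.fun**2)))
d=rot(p[2])@[0,.08]+p[:2]; print("dial",d,"handle",rot(p[2])@[-.0675,-.056]+p[:2])
z=np.array([.4838,.1988])-d; print("number",((np.arctan2(z[1],z[0])-p[2])%(2*np.pi))/.15708)
im=vision.snapshot("wrist"); cal=vision.get_calibration("wrist")
o=rectify(im,cal,d,p[2],.094)
for rr in (48,55): cv2.circle(o,(300,300),int(rr/1000*600/.14),(255,0,0),1)
cv2.imwrite("pics/r1.png",o[:,:,::-1]); np.save("pose.npy",p)
E
```

```text
[0.52383787 0.15490131 0.18852246] 0.0019210084787596373
dial [0.50884525 0.23348389] handle [0.46802865 0.08724349]
number 24.818319069299715
```

View pics/r1.png

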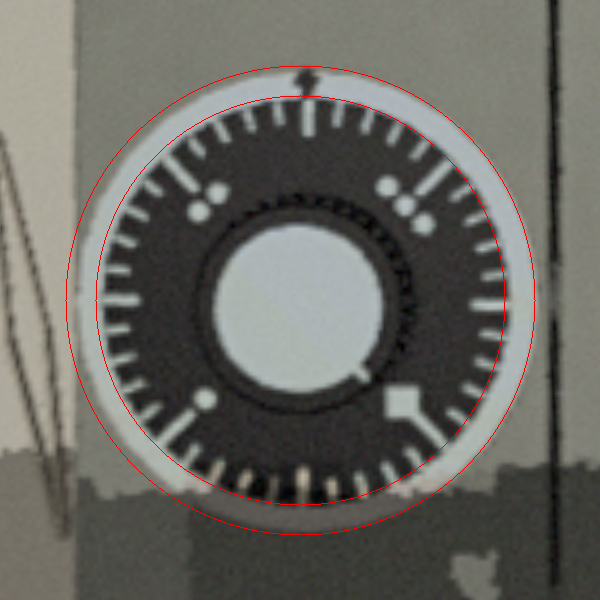

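The rectified view shows the dial centred at about (307,301), which is 1.5 mm right of my estimate. The long 25 line at (308,115) stands at the index (306,85), and the diamond is at (402,402), so the reading is 25.0. A right turn of 13 divisions (2.04 rad) gets to 12.

```bash
cat >> h.py <<'E'
D=np.array([.5090,.2323])
def turn(dq6):
    q=np.array(t.current_joints()); q[5]+=dq6; r.movej(q)
E
python3 - <<'E'
from h import *
gripper_to(.075)
r.move_to([*D,.17],down(2.1)); r.move_l([*D,.1165],vel=.08,guard=8)
print(t.current_t(),t.current_ee_pos(),t.current_wrist_force(),t.current_torque())
gripper_to(.03,20)
print("grip",t.current_opening(),t.current_finger_force(),t.current_wrist_force(),t.current_torque(),t.current_joints()[5])
for i in range(3):
    turn(.07); print(t.current_t(),np.round(t.current_joints()[5],3),np.round(t.current_torque(),3),np.round(t.current_wrist_force(),1))
E
```

```text
5.9 [0.50937766 0.23241655 0.11682607] [ 0.71976459 -0.32635657 -0.51467977] [-0.0277356   0.0556674   0.03007627]
grip 0.047730577855907626 20.000673830509186 [-1.39278996 -0.43364635  1.54658999] [-0.25055692  0.32563896  0.01901477] -0.22542755771870945
6.6917 -0.157 [-0.182  0.09  -0.111] [-1.3 -1.5  1.6]
6.9417 -0.089 [-0.217  0.18  -0.073] [-0.9 -1.2  2.2]
7.1917 -0.022 [-0.176  0.237 -0.022] [-0.9 -0.3  1.2]
```

Run:
```python
from h import *
for tgt in np.arange(.2,1.7,.2).tolist()+[1.7]:
    turn(tgt-t.current_joints()[5]); print(round(t.current_t(),2),np.round(t.current_joints()[5],3),np.round(t.current_torque(),3))
p=np.load("pose.npy"); im=vision.snapshot("wrist"); cal=vision.get_calibration("wrist")
o=rectify(im,cal,D,p[2],.094); cv2.imwrite("pics/r2.png",o[:,:,::-1])
```

```text
7.52 0.196 [-0.192  0.349 -0.02 ]
7.83 0.395 [-0.163  0.48  -0.059]
8.13 0.594 [-0.135  0.572 -0.092]
8.44 0.794 [-0.081  0.621 -0.033]
8.75 0.994 [ 0.019  0.694 -0.089]
9.06 1.194 [ 0.094  0.821 -0.069]
9.37 1.394 [ 0.219  0.854 -0.083]
9.68 1.594 [ 0.331  0.927 -0.085]
9.93 1.695 [ 0.359  0.881 -0.061]
```

View pics/r2.png

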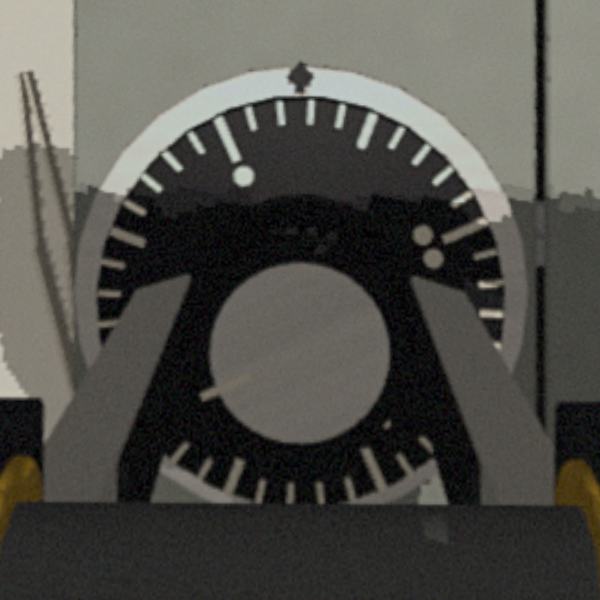

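The index at (300,77) lies between the 12 line (281,112) and the 13 line (311,112), so the reading is about 12.65. That matches the joint angle. I'll finish to 12, then lower the grip so it slips before it wrenches, and go left slowly.

Run:
```python
from h import *
def tz():
    a=[]
    for _ in range(3): a.append((t.current_torque()[2],t.current_joint_efforts()[5])); r.hold(.01)
    return np.round(np.mean(a,0),3)
turn(1.79-t.current_joints()[5]); r.hold(.3); q12=t.current_joints()[5]; print("at12",q12,tz())
gripper_to(.03,10); print(t.current_opening(),t.current_finger_force())
for k in range(5): turn(-.1); print(round((q12-t.current_joints()[5])/.15708+12,2),tz())
base=[]
for k in range(75):
    turn(-.02); v=tz(); n=round((q12-t.current_joints()[5])/.15708+12,2)
    if k%4==0: print(n,v)
    if len(base)>=6 and np.any(abs(v-np.median(base[-12:],0))>.11):
        print("HIT",n,v,np.median(base[-12:],0)); break
    base.append(v)
print(t.current_t())
im=vision.snapshot("wrist"); cal=vision.get_calibration("wrist"); p=np.load("pose.npy")
cv2.imwrite("pics/r3.png",rectify(im,cal,D,p[2],.094)[:,:,::-1])
```

```text
at12 1.7863131100264555 [-0.045 -0.033]
0.04773829223272402 10.001843422651291
12.63 [0.132 0.015]
13.25 [0.108 0.02 ]
13.87 [0.066 0.025]
14.48 [0.087 0.061]
15.09 [0.105 0.048]
15.21 [-0.048 -0.036]
15.71 [0.023 0.023]
16.22 [0.029 0.012]
16.72 [0.027 0.038]
17.22 [0.058 0.043]
17.72 [0.045 0.032]
18.22 [0.043 0.026]
18.73 [0.02  0.018]
19.23 [0.002 0.035]
19.73 [0.061 0.039]
20.23 [0.057 0.037]
20.73 [0.06  0.022]
21.24 [0.03  0.014]
21.74 [0.039 0.057]
22.24 [0.073 0.064]
22.74 [0.082 0.074]
23.25 [0.187 0.177]
HIT 23.25 [0.187 0.177] [0.0735 0.07  ]
30.0167
```

View pics/r3.png

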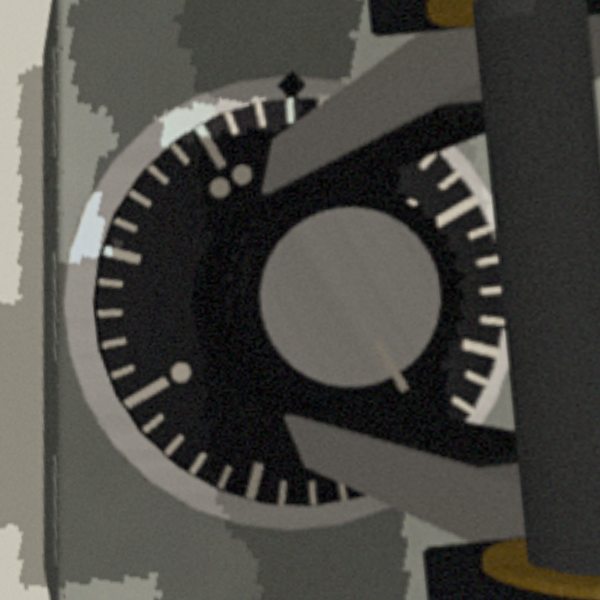

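The 23 line (291,110) stands at the index (291,85), so the dial reads 23.0, and the resistance is rising. I'll push a little further in small steps to confirm that it's the dead stop.

Run:
```python
from h import *
def tz():
    a=[]
    for _ in range(3): a.append((t.current_torque()[2],t.current_joint_efforts()[5])); r.hold(.01)
    return np.round(np.mean(a,0),3)
q0=t.current_joints()[5]
print("now",tz())
tgt=q0
for k in range(8):
    tgt-=.01; q=np.array(t.current_joints()); q[5]=tgt; r.movej(q); v=tz(); print(round(q0-t.current_joints()[5],4),v)
    if v.mean()>.27: break
vision.snapshot("wrist"); print(models.mark_of("dial_zero","wrist")[:1])
for k in range(10):
    tgt+=.015; q[5]=tgt; r.movej(q); v=tz(); print(round(q0-t.current_joints()[5],4),v)
    if v.mean()<-.2: break
print(t.current_t())
```

```text
now [0.155 0.174]
0.0099 [0.076 0.059]
0.02 [0.005 0.018]
0.0301 [0.009 0.014]
0.0401 [0.043 0.017]
0.0502 [0.053 0.017]
0.0602 [0.024 0.017]
0.0701 [0.036 0.018]
0.0801 [0.017 0.017]
[]
0.0648 [-0.078 -0.051]
0.0498 [-0.05 -0.05]
0.0348 [-0.056 -0.05 ]
0.0198 [-0.064 -0.05 ]
0.0049 [0.021 0.032]
-0.01 [0.143 0.153]
-0.025 [0.303 0.279]
-0.04 [0.411 0.389]
-0.0551 [0.403 0.393]
-0.0701 [0.403 0.42 ]
35.1417
```

Run:
```python
from h import *
def tz():
    a=[]
    for _ in range(3): a.append((t.current_torque()[2],t.current_joint_efforts()[5])); r.hold(.01)
    return np.round(np.mean(a,0),3)
q=np.array(t.current_joints()); q0=tgt=q[5]; h=False
for k in range(28):
    tgt-=.01; q[5]=tgt; r.movej(q); v=tz(); print(round(q0-t.current_joints()[5],4),v)
    if v.mean()<-.22: h=True; break
if h:
    for k in range(5):
        tgt+=.01; q[5]=tgt; r.movej(q); 
    print("eased",tz())
print(t.current_t())
im=vision.snapshot("wrist"); cal=vision.get_calibration("wrist"); p=np.load("pose.npy")
cv2.imwrite("pics/r4.png",rectify(im,cal,D,p[2],.094)[:,:,::-1])
```

```text
0.01 [0.4   0.382]
0.02 [0.328 0.309]
0.03 [0.239 0.226]
0.04 [0.148 0.144]
0.05 [0.108 0.067]
0.0601 [0.047 0.022]
0.0701 [0.014 0.017]
0.0801 [0.033 0.018]
0.0901 [0.027 0.018]
0.1001 [-0.025  0.017]
0.1101 [0.015 0.016]
0.1201 [0.031 0.015]
0.1301 [0.01  0.014]
0.1401 [0.021 0.013]
0.1502 [0.019 0.012]
0.1601 [0.022 0.01 ]
0.1701 [0.013 0.009]
0.1801 [0.044 0.008]
0.1901 [ 0.001 -0.003]
0.2 [-0.011 -0.006]
0.2099 [-0.084 -0.067]
0.2196 [-0.162 -0.146]
0.2295 [-0.215 -0.228]
eased [ 0.001 -0.014]
42.7417
```

View pics/r4.png

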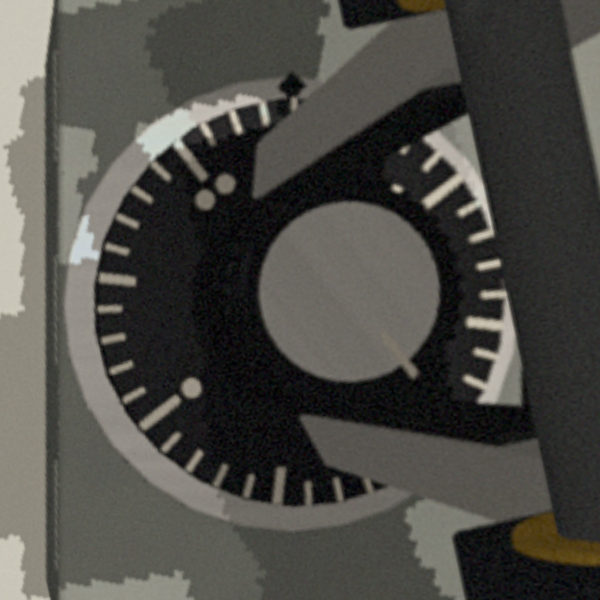

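At (291,85) the index is at the 24 line (294,102), so the dial reads about 23.9. It was held by stops on both sides and is now eased off. The bolt has dropped, so I'll let go of the dial, grip the handle and test with a guarded lift.

```bash
cat >> h.py <<'E'
p=np.load("pose.npy"); yaw=p[2]; Rz=np.array([[np.cos(yaw),-np.sin(yaw)],[np.sin(yaw),np.cos(yaw)]])
def handle(th):
    c,s=np.cos(th),np.sin(th)
    xy=Rz@[.0925-.16*c+.038*s,-.056]+p[:2]
    return np.array([*xy,.0835+.16*s+.038*c])
E
python3 - <<'E'
from h import *
H=handle(0); print(H)
gripper_to(.075); r.move_l([*D,.19],vel=.15)
q=down(yaw+np.pi/2)
r.move_to([*H[:2],.19],q); gripper_to(.05)
g=r.move_l(H,vel=.1,guard=6); print("guard",g,t.current_ee_pos())
gripper_to(0,25); f0=np.array(t.current_wrist_force())
print("grip",t.current_opening(),t.current_finger_force(),f0,t.current_t())
for th in (.02,.05):
    g=r.move_l(handle(th),vel=.03,guard=18); print(th,g,np.array(t.current_wrist_force())-f0,t.current_ee_pos()[2],t.current_t())
    if g: break
E
```

```text
[0.46802865 0.08724349 0.1215    ]
guard False [0.4685052  0.08724484 0.12189158]
grip 0.007818237076527988 25.000665485858917 [-3.47858021 -1.45573189  2.60284356] 46.8583
0.02 False [ 1.31966984 -0.2823508  -6.48525211] 0.12409589913744798 47.1167
0.05 False [-0.10474073 -0.42482346 -7.20242998] 0.12920577449149348 47.4333
```

Run:
```python
from h import *
for th in np.linspace(.15,1.15,10):
    g=r.move_l(handle(th),vel=.09,guard=25); f=np.round(t.current_wrist_force(),1)
    print(round(th,2),g,f,round(t.current_opening(),4),round(t.current_t(),1))
    if g: break
vision.snapshot("top"); print(marks("top",("lid_handle","dial_zero","flat_tin")))
```

```text
0.15 False [-6.2 -2.6  2.6] 0.008 47.8
0.26 False [-6.4 -2.8  2.5] 0.0078 48.1
0.37 False [-6.3 -1.4  4.4] 0.008 48.5
0.48 False [-7.5 -2.   3.6] 0.008 48.8
0.59 False [-7.2 -0.9  4.2] 0.008 49.2
0.71 False [-8.6 -2.   5.9] 0.0081 49.5
0.82 False [-9.1 -2.3  7.8] 0.008 49.9
0.93 False [-7.7 -1.3  9.6] 0.0076 50.2
1.04 False [-6.5 -2.3  8.4] 0.0082 50.6
1.15 False [-3.3 -2.   6. ] 0.0078 50.9
{'lid_handle': [([0.5996, 0.1115, 0.2462], 0.77), ([0.4797, 0.3136, 0.0029], 0.42)], 'dial_zero': [([0.4783, 0.2043, 0.0952], 0.88)], 'flat_tin': [([0.6806, 0.124, -0.0024], 0.63)]}
```

Run:
```python
from h import *
H=handle(1.15); print(H)
gripper_to(.022); r.hold(.2)
g=r.move_l(H+[0,0,.05],vel=.08,guard=6); print(g,t.current_ee_pos(),t.current_wrist_force())
back=Rz@[-.12,0]
if not g: r.move_l(H+[*back,.08],vel=.15)
r.hold(.5); im=vision.snapshot("scene"); cv2.imwrite("pics/s2.png",im[:,:,::-1])
print(marks("scene",("lid_handle","dial_zero"))); vision.snapshot("top"); print(marks("top",("lid_handle","dial_zero")),t.current_t(),t.current_wrist_force())
```

```text
[0.5950643  0.11148037 0.24506475]
False [0.59478395 0.11147895 0.29465698] [0.22883754 0.10520514 0.14337116]
{'lid_handle': [([0.6001, 0.1127, 0.2479], 0.78), ([0.5076, 0.2353, 0.0772], 0.25)], 'dial_zero': [([0.48, 0.2034, 0.09], 0.96), ([0.5588, 0.2448, 0.0892], 0.37)]}
{'lid_handle': [([0.594, 0.1107, 0.2486], 0.94)], 'dial_zero': [([0.5094, 0.2315, 0.1198], 0.72), ([0.4818, 0.2058, 0.0953], 0.55)]} 54.3167 [ 0.10895896 -0.08464835  0.28284747]
```

View pics/s2.png

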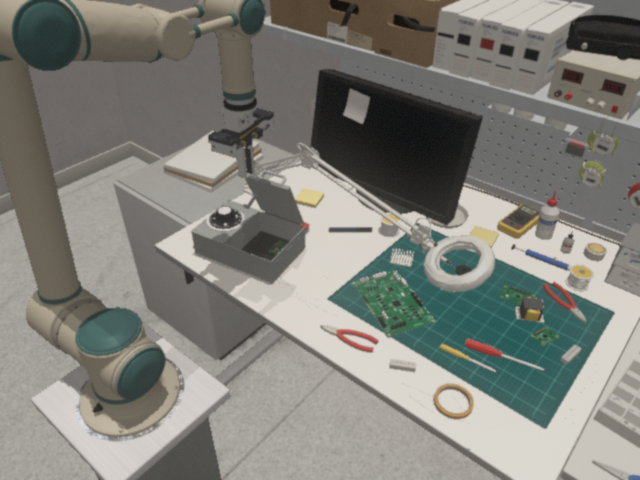

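The lid stands open at about (275,200), the gripper is clear at (250,160), and the dial at (225,215) hasn't moved.

```bash
python3 -c "
from plant import r
print(r.sign_off())"
```

```text
the job is handed in; nothing more can be done
None
```

I handed the job in at about 54 s of the 72 s allowed: the dial was turned right to 12, the bolt caught with the dial at about 23.9, and the lid stands open by itself at about 66° with the gripper clear; no verdict was shown.

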